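# Shut the purge-gas valve under the sliding cover

## Task

With the fingertips only, push the metal cover of the grey gas-valve box along its guides all the way to the other end of the box, until it stops, so that the two valve handles are uncovered. Then push the handle that ends in a round disc clockwise until it is fully shut against its stop, leave the plain straight handle as it is, and move clear. Do not lift the cover, and leave the bottle, screwdriver and cup alone.

Things in the scene. Friction and masses are not known exactly. Their poses are not given: they have to be found in the camera images.
- box: Grey fixed valve box, 176 mm (its x) by 480 mm (its y) by 80 mm high; origin at the centre of its underside. Its +y half is an open well, clear inside from x -70 to +70 mm and y 0 to +230 mm, floor 21 mm above the bench; its -y half is a closed deck. Lips 8 mm high round the top guide and stop the cover, which lies on top, hides the well at the start and slides along the box's y, from +y to -y.
- cover_grip (a point): Centre of the black grip bar on the middle of the cover: 70 mm along x, 12 mm thick along y, from 85 to 109 mm above the bench (this point: 97 mm). In the box's frame its y is about +103 to +120 mm at the start and -121 mm when the cover is fully home against the far stop.
- cover: Loose aluminium cover plate, 0.28 to 0.56 kg, 154 mm (x) by 230 mm (y) by 5 mm, lying flat on the box at 80 to 85 mm above the bench, its axes as the box's within a degree or two, 4 mm play on each side in the guides; origin at the centre of its underside. Sliding it takes some 2 to 7 N.
- marked_lever (a joint): Angle (rad) of the steel valve handle with the round disc end. 0 = fully open, handle pointing along the box's -x; it turns clockwise seen from above to 1.571 = fully shut against its stop, handle pointing along the box's +y. Starts at 0 to 0.3. It stays where it is left; about 0.12 N m (3 N at the disc) turns it.
- marked_pivot (a point): Turning axis of the disc-ended handle at its mid-height, 58 mm above the bench. Handle: bar 12 mm wide and 12 mm thick (52 to 64 mm above the bench), hub of 11 mm radius, ending in a flat disc of 30 mm diameter, same thickness, centred 45 mm from the pivot (tip 60 mm). The two pivots lie in the well at box-frame x +35 mm, y +60 and +155 mm; which handle is at which place changes.
- marked_end (a point): Centre of the disc at the end of the marked handle, 45 mm from its pivot; turns with the handle.
- plain_lever (a joint): Angle (rad) of the other valve's handle, same senses and values as the marked one, starts at 0 to 0.3; to be left as it is.
- plain_end (a point): Point on the plain handle 45 mm from its pivot. This handle is a straight steel bar, 60 mm from pivot to its square end, 12 mm wide, 12 mm thick, same height as the other.
- bottle: Amber glass jar with black cap, 48 mm diameter, 95 mm high, standing loose on the bench on the robot's side of the box; origin at the centre of its underside. Bystander.
- driver: Screwdriver about 170 mm long lying loose on the bench on the robot's side of the box, roughly along the box; origin about its middle. Bystander.
- cup: White cup, 64 mm wide at the rim, 60 mm high, standing loose on the bench beyond the box; origin at the centre of its underside. Bystander.

How it is judged:
By the outcome, as a careful person would: the job done as asked, in the order asked, and still so for the second after the job is handed in, with the robot touching nothing.
It also fails if it takes over 48 s, if anything falls off the work surface, if the arm or the gripper's body presses on something with over 40 N, if the wrist force passes 120 N, or if a joint passes its speed limit or range.

## Robot

A 6-joint arm with a two-finger parallel gripper is mounted at the origin on the work surface. World frame = base frame: x ahead of the robot, y to its left, z up, the work surface at z = 0. Lengths are in m, angles in rad, forces in N, time in s.
With the tool pointing down it reaches from about 0.3 to 1 m from the base axis. Payload 5.1 kg.
Tool frame: the origin (TCP) lies midway between the tips of the shut fingers; the grasp point (between the pads) lies arm.hold_point_z behind it (arm.hold_point_z is the distance from the TCP to the grasp point, in m); z points along the fingers, x is the direction in which the jaws open and shut, and the axes are right-handed (so a half turn about z gives the same grasp; the last joint's range is limited). The gripper opens to 95 mm and grips with 3 to 60 N. Pads are 20 mm wide; open, the fingers measure 119 mm over their backs; the gripper's body (75 mm by 180 mm) begins 59 mm behind the grasp point.
Start: joints at [1.096, 0.124, 1.65, -0, 1.367, -0.083], TCP at [0.248, 0.601, 0.215] pointing down, gripper open.
Joint ranges: [-2.61, 2.61], [-1.02, 2.33], [0.03, 2.71], [-1.35, 4.49], [0.32, 2.68], [-2.91, 2.91]. Speed limits (rad/s): [2.57, 2.57, 3.14, 3.14, 3.14, 3.14].

## Interface

Orientations are given as a unit quaternion [x, y, z, w].
In Python, from bench import arm, monitor, optics gives the robot as it stands. The module is installed in compiled form; this text tells all that it offers. Calls block until the motion is done:
- arm.movep(position, orientation): joint-space move of the TCP to a pose.
- arm.movel(position, v=0.15, ori=None, stop_force=None): straight line of the TCP; ori=None keeps the orientation; v is the mean speed in m/s. With stop_force (N) it stops when the force on the tool has changed by that much, and returns True; else False.
- arm.move_joints(angles): joint-space move.
- arm.move_gripper(opening, force=None): finger opening in m; force is the grip in N (None keeps the last); returns when the fingers have stopped.
- arm.dwell(seconds).
- arm.inverse_kinematics(position, orientation): joint angles nearest the present ones, or None.
- monitor.get_state(): the state.
- optics.capture(name): name is "scene" or "side" or "wrist"; returns the picture (480x640x3 uint8, red, green, blue); there is no depth.
- optics.calibration(name): a dict with "fx", "fy", "cx", "cy" (pixels), "extrinsics" (4x4, takes a point from camera to world coordinates); the wrist camera has in their place "T_tool_cam" (4x4, takes a point from camera to tool coordinates, whose origin is the TCP and whose axes are the tool frame's). Camera axes: x right, y down, z forward; pixel columns grow to the right and rows downward; lengths in m; the calibration is good to about 2 mm. A picture is of the moment at which its call begins: read the wrist's pose just before it. calibration takes no time and is no camera call.
A pose or a line that the arm cannot do raises arm.MotionError and nothing moves.
- arm.sign_off(): hands the job in, once; it reports no verdict.
The state is a dict: "clock": time; "q": joint angles; "joint_vel": joint speeds; "joint_torque": joint torques, N m; "position": TCP position; "tool_rot": TCP orientation; "contact_force": force on the tool from outside, world axes, zero at the start; "torque": the same for the moment, N m; "finger_gap": finger opening in m.
Only numpy, scipy, OpenCV 4.12 (cv2) and the standard library are available. Lean on these libraries where they do the work, as an engineer would, in place of code of your own. Each camera call takes 0.05 s, during which the arm holds its last target. There are 200 camera calls.

## Working session

There is one attempt and no reset: what is moved stays moved. The work goes in short steps, each a Python script; the robot and the scene stay as the last script left them, time stands still between calls to the robot, and variables do not carry over. Pictures are saved under pics/ and viewed, about 8 in all and at most 12, crops included, and the job is handed in when it is done.

```bash
mkdir -p pics; python3 - <<'E'
from bench import arm, monitor, optics
import cv2,numpy as np
for n in ("scene","side"):
    im=optics.capture(n); cv2.imwrite(f"pics/{n}0.png",im[:,:,::-1])
    c=optics.calibration(n); print(n,c["fx"],c["fy"],c["cx"],c["cy"],np.round(c["extrinsics"],3).tolist())
print(np.round(optics.calibration("wrist")["T_tool_cam"],3).tolist(), arm.hold_point_z)
s=monitor.get_state(); print(s["clock"],s["position"],s["tool_rot"],s["finger_gap"])
E
```

```text
scene 595.8068679122263 595.8068679122263 317.38153658543166 238.79736882835508 [[-0.585, 0.674, -0.451, 0.931], [0.811, 0.493, -0.315, 0.249], [0.011, -0.55, -0.835, 0.742], [0.0, 0.0, 0.0, 1.0]]
side 583.5776641622507 583.5776641622507 317.8439655242669 245.94144978833862 [[0.949, -0.169, 0.267, 0.339], [-0.316, -0.519, 0.794, -0.727], [0.005, -0.838, -0.546, 0.592], [0.0, 0.0, 0.0, 1.0]]
[[1.0, -0.0, 0.0, 0.001], [0.0, 0.965, 0.262, -0.075], [-0.0, -0.262, 0.965, -0.17], [0.0, 0.0, 0.0, 1.0]] 0.0188
0.1 [0.24799354 0.60020797 0.21350215] [ 8.31223595e-01  5.55937465e-01 -8.07089347e-04  4.66519103e-04] 0.09536439711891016
```

View pics/scene0.png

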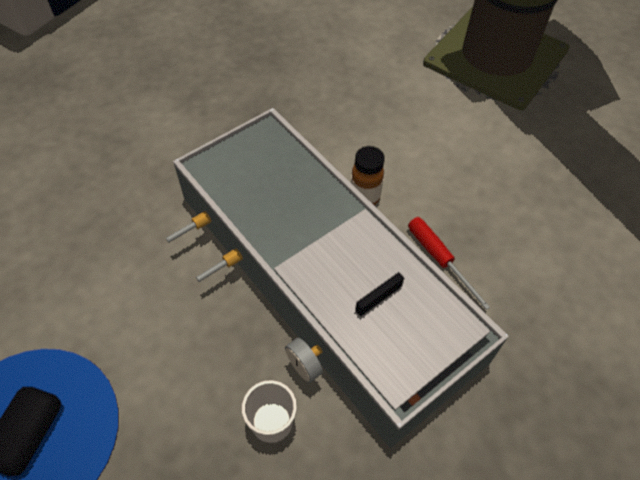

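View pics/side0.png

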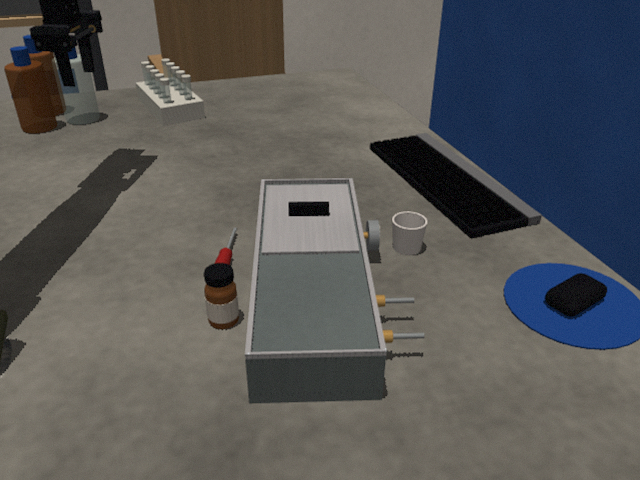

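Scene picture: box rim corners at about (272,110), (175,162), (400,425) and (506,337), with the grip bar from (357,308) to (402,279). The cover is at the lower-right (+y) end. Side picture: rim corners at about (261,180), (354,179), (385,352) and (249,354), with the grip at (309,209). Next I cast rays from both views.

```bash
cat > h.py <<'E'
from bench import arm, monitor, optics
import cv2, numpy as np
from scipy.spatial.transform import Rotation as R
def ray(n,uv,z,T=None):
    c=optics.calibration(n); T=c["extrinsics"] if T is None else T
    d=T[:3,:3]@np.array([(uv[0]-c["cx"])/c["fx"],(uv[1]-c["cy"])/c["fy"],1.])
    return T[:3,3]+d*(z-T[2,3])/d[2]
def wristT():
    s=monitor.get_state(); T=np.eye(4); T[:3,:3]=R.from_quat(s["tool_rot"]).as_matrix(); T[:3,3]=s["position"]
    return T@optics.calibration("wrist")["T_tool_cam"]
E
python3 - <<'E'
from h import *
C={"scene":[(272,110),(175,162),(400,425),(506,337)],"side":[(385,352),(249,354)][::-1]+[(261,180),(354,179)]}
# order scene: A(-y,near robot?),B,C,D
C["side"]=[(249,354),(385,352),(354,179),(261,180)]
for n in C:
    im=cv2.imread(f"pics/{n}0.png"); P=np.array([ray(n,u,.088)[:2] for u in C[n]]); print(n,P.round(4).tolist())
    print(" lens",np.linalg.norm(P-np.roll(P,-1,0),axis=1).round(4),"centre",P.mean(0).round(4))
    yv=(P[2]+P[3]-P[0]-P[1]); print(" ydir deg",np.degrees(np.arctan2(yv[1],yv[0])))
    m=(im.max(2)<30).astype(np.uint8)
    k,l,st,ce=cv2.connectedComponentsWithStats(m)
    for i in range(1,k):
        if 200<st[i,4]<3000:
            print(" dark",st[i].tolist(),ce[i].round(1), ray(n,ce[i],.100).round(4))
E
```

```text
scene [[0.4277, -0.1915], [0.5917, -0.2388], [0.7222, 0.2176], [0.559, 0.2654]]
 lens [0.1707 0.4747 0.17   0.4754] centre [0.5752 0.0131]
 ydir deg 74.00545190363225
 dark [48, 0, 32, 16, 288] [60.8  5.3] [ 0.4547 -0.6325  0.1   ]
 dark [465, 0, 92, 41, 836] [508.9  10.8] [ 0.0045 -0.0019  0.1   ]
 dark [355, 147, 29, 28, 584] [368.9 160.4] [ 0.4339 -0.0118  0.1   ]
 dark [356, 274, 47, 42, 513] [379.3 295.1] [0.6066 0.1157 0.1   ]
side [[0.4283, -0.1989], [0.589, -0.2477], [0.7262, 0.208], [0.5553, 0.2586]]
 lens [0.1679 0.476  0.1782 0.4748] centre [0.5747 0.005 ]
 ydir deg 73.8613160437846
 dark [289, 202, 40, 14, 515] [308.4 208.7] [0.6014 0.1043 0.1   ]
 dark [205, 264, 28, 24, 557] [218.5 275. ] [ 0.4206 -0.0399  0.1   ]
 dark [546, 274, 61, 42, 1629] [575.4 294.5] [ 0.8779 -0.2367  0.1   ]
```

```bash
cat >> h.py <<'E'
A=np.radians(74.0); C0=np.array([.575,.0105])
Y=np.array([np.cos(A),np.sin(A)]); X=np.array([Y[1],-Y[0]])
def W(x,y,z): return np.r_[C0+x*X+y*Y,z]           # box -> world
def B(p): d=np.asarray(p)[:2]-C0; return np.array([d@X,d@Y])
Q=R.from_matrix(np.c_[np.r_[X,0],np.r_[-Y,0],[0,0,-1]]).as_quat()
def snap(name,f):
    T=wristT(); im=optics.capture(name); cv2.imwrite(f"pics/{f}.png",im[:,:,::-1]); return T
E
python3 - <<'E'
from h import *
arm.movep(W(0,.15,.25),Q); arm.move_gripper(.04)
T=snap("wrist","w1"); np.save("T1.npy",T); s=monitor.get_state(); print(s["clock"],s["position"],W(0,.15,.25),s["q"])
E
```

```text
3.2667 [0.61635064 0.15467051 0.25001569] [0.6163456  0.15468925 0.25      ] [1.61412058e-01 7.30689437e-02 1.64550539e+00 1.73455943e-05
 1.42303641e+00 4.40724687e-01]
```

View pics/w1.png

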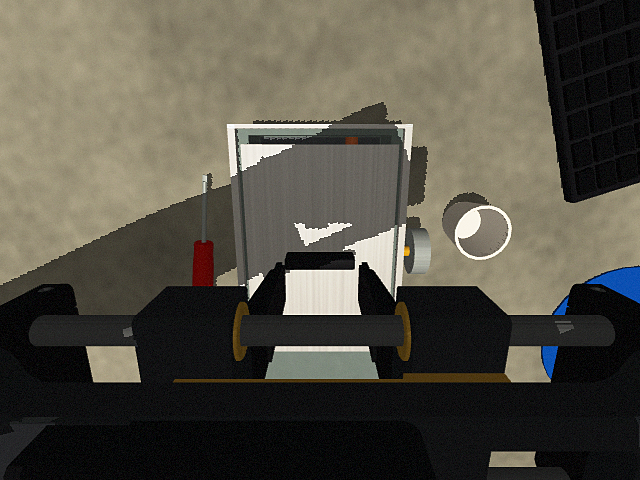

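The wrist picture shows the +y rim with outer corners at (228,124) and (412,124). The grip bar is centred at about (320,258), and the cover edge is at row 143. The cover is well inside the rim.

```bash
python3 - <<'E'
from h import *
T=np.load("T1.npy")
for u,z in [((228,124),.088),((412,124),.088),((228,124),.08),((412,124),.08),((286,252),.109),((354,252),.109),((320,270),.085),((320,143),.085)]:
    print(u,z,B(ray("wrist",u,z,T)).round(4))
E
```

```text
(228, 124) 0.088 [-0.0891  0.2419]
(412, 124) 0.088 [0.0846 0.2419]
(228, 124) 0.08 [-0.0913  0.2423]
(412, 124) 0.08 [0.0867 0.2423]
(286, 252) 0.109 [-0.0355  0.1217]
(354, 252) 0.109 [0.031  0.1217]
(320, 270) 0.085 [-0.0024  0.0934]
(320, 143) 0.085 [-0.0023  0.2246]
```

```bash
sed -i 's/^def W/C0=C0-.002*X+.002*Y\ndef W/' h.py; python3 - <<'E'
from h import *
def st(t): s=monitor.get_state(); print(t,round(s["clock"],2),B(s["position"]).round(4),s["position"][2].round(4),s["contact_force"].round(2))
print(arm.movel(W(0,.150,.25),v=.2))
print(arm.movel(W(0,.150,.091),v=.1,stop_force=6)); st("down")
print(arm.movel(W(0,.110,.091),v=.04,stop_force=1.5)); st("touch")
print(arm.movel(W(0,-.08,.091),v=.07,stop_force=20)); st("push")
print(arm.movel(W(0,-.125,.091),v=.03,stop_force=15)); st("end")
E
```

```text
False
False
down 5.26 [0.0005 0.1502] 0.0919 [ 0.74 -0.15  1.14]
True
touch 5.97 [-0.0004  0.1211] 0.0904 [0.13 0.75 0.26]
False
push 9.0 [-0.     -0.0799] 0.0911 [-0.13  0.5  -0.82]
True
end 9.92 [ 1.000e-04 -1.041e-01] 0.0909 [0.98 0.89 2.01]
```

```bash
python3 - <<'E'
from h import *
arm.movel(W(0,-.090,.091),v=.05); arm.movel(W(0,-.085,.15),v=.15); arm.movel(W(0,.08,.25),v=.25); arm.move_gripper(0)
np.save("T2.npy",snap("wrist","w2")); s=monitor.get_state(); print(s["clock"],s["contact_force"].round(2),s["finger_gap"])
E
```

```text
12.675 [ 1.45 -0.56 -0.52] 0.0007227314038862919
```

View pics/w2.png

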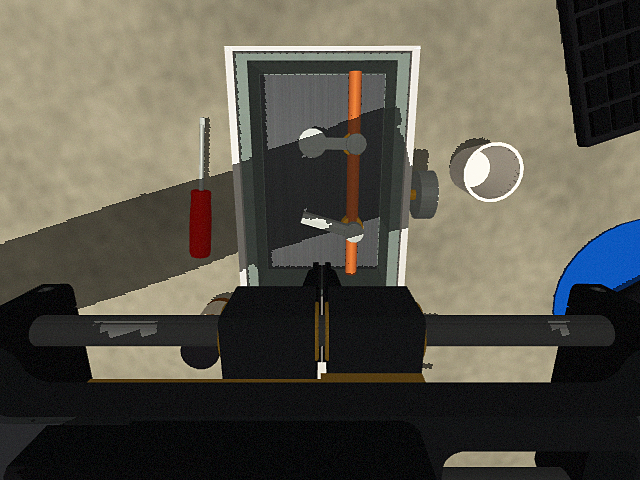

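The well is open. The disc handle is on the far (+y) pivot at (356,144), with its disc at (312,143). The plain handle has its pivot at (354,230) and its tip at about (303,215).

```bash
python3 - <<'E'
from h import *
T=np.load("T2.npy")
for u in [(356,144),(312,143),(354,230),(303,215)]: print(u,B(ray("wrist",u,.064,T)).round(4))
E
```

```text
(356, 144) [0.0342 0.155 ]
(312, 143) [-0.0111  0.1561]
(354, 230) [0.0342 0.0637]
(303, 215) [-0.0216  0.0805]
```

```bash
python3 - <<'E'
from h import *
def st(t): s=monitor.get_state(); print(t,round(s["clock"],2),B(s["position"]).round(4),s["position"][2].round(4),s["contact_force"].round(2))
P=np.array([.035,.155])
def F(th,s,r=.043):
    return W(*(P+r*np.array([-np.cos(th),np.sin(th)])-s*np.array([np.sin(th),np.cos(th)])),.046)
arm.movel(W(-.008,.119,.15),v=.2)
print(arm.movel(W(-.008,.119,.046),v=.1,stop_force=6)); st("down")
for th in np.linspace(0,1.5,8):
    if arm.movel(F(th,.026),v=.06,stop_force=15): st(f"stop {th:.2f}"); break
st("arc")
p=B(monitor.get_state()["position"])
print(arm.movel(W(p[0]+.02,.199,.046),v=.03,stop_force=9)); st("end")
E
```

```text
False
down 14.56 [-0.0073  0.1193] 0.047 [ 0.29  0.09 -0.21]
arc 17.15 [0.0068 0.1965] 0.0462 [-0.14  0.9  -0.22]
True
end 17.57 [0.0122 0.1981] 0.0454 [-1.67  0.65  1.82]
```

```bash
python3 - <<'E'
from h import *
arm.movel(W(-.012,.198,.046),v=.06); arm.movel(W(-.012,.198,.15),v=.15); arm.movel(W(0,.08,.25),v=.25)
np.save("T3.npy",snap("wrist","w3")); arm.movel(W(-.0,.08,.30),v=.2); snap("scene","s3"); print(monitor.get_state()["clock"])
a=cv2.imread("pics/w3.png")[30:290,200:540]; b=cv2.imread("pics/s3.png")[90:450,150:550]
cv2.imwrite("pics/c3.png",np.vstack([cv2.resize(a,(400,306)),b[:290]]))
E
```

```text
20.2167
```

View pics/w3.png

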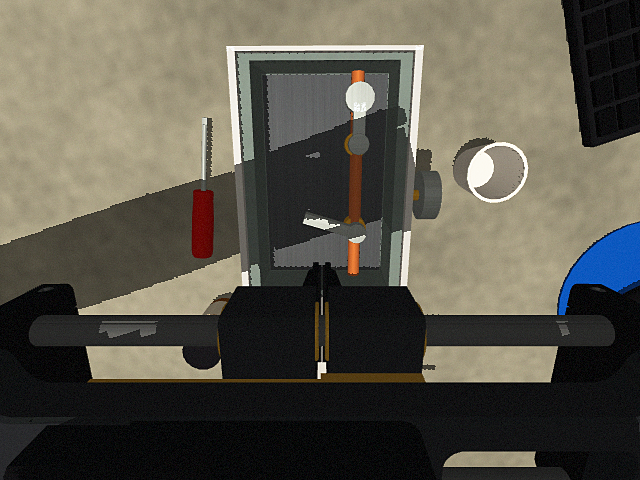

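View pics/s3.png

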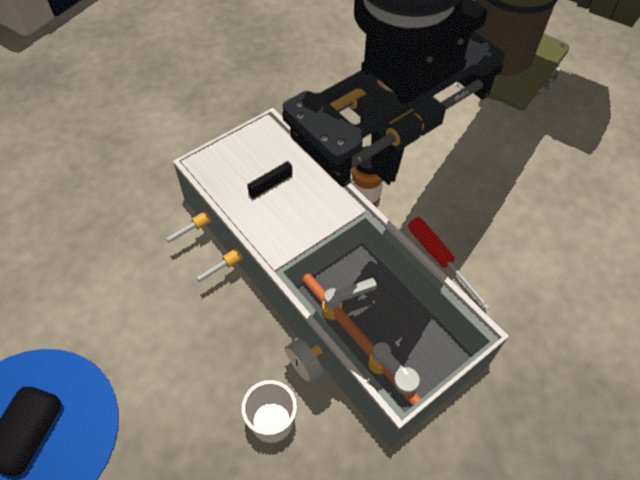

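The disc is now at (360,97) and its pivot at (358,144). The plain handle looks unchanged. The cover sits against the far rim, and the bystanders are where they were. Now I check the angle and the grip position in numbers.

```bash
python3 - <<'E'
from h import *
T=np.load("T3.npy")
p,d,a,e=[B(ray("wrist",u,.064,T)) for u in [(358,144),(360,97),(355,230),(305,215)]]
print(p,d,"angle",np.arctan2(d[1]-p[1],-(d[0]-p[0])),"plain",a,e)
im=cv2.imread("pics/s3.png"); m=(im.max(2)<35).astype(np.uint8); m[:150]=0; m[210:]=0; m[:,:235]=0; m[:,300:]=0
k,l,s,c=cv2.connectedComponentsWithStats(m); i=1+s[1:,4].argmax(); print(s[i],B(ray("scene",c[i],.1)),"start",B(ray("scene",(379.3,295.1),.1)))
E
```

```text
[0.03361732 0.15504748] [0.03443831 0.199948  ] angle 1.5890789061550565 plain [0.03267695 0.06424221] [-0.02177657  0.08091824]
[248 163  43  35 474] [ 0.00560629 -0.11726125] start [0.00337383 0.10786555]
```

```bash
python3 - <<'E'
from h import *
arm.sign_off(); print(monitor.get_state()["clock"])
E
```

```text
the job is handed in; nothing more can be done
the job is handed in; nothing more can be done
```

The cover is at the far end of the box and the disc-ended handle is shut. I handed the job in at about 20 s, with the gripper clear about 0.3 m above the bench.

- **Cover:** I pushed it along its guides by the grip bar with the fingertips. It moved 225 mm from first touch and was stopped by the far end (15 N force limit reached). That puts the grip at a box-frame y of about -0.120 m from the finger position. The scene camera gave -0.117 m, 3 to 4 mm off the expected -0.121 m. That camera disagreed with the side view by several mm earlier, so I trusted the contact stop.
- **Disc handle:** I pushed it clockwise with the closed fingertips until its stop took the force (9 N limit reached). In the last wrist picture it measures 1.589 rad against a nominal 1.571 rad, which is within picture error.
- **Plain handle:** its tip measured (-0.022, 0.081) m in the box frame, the same as before within 1 mm.
- **Bystanders:** the bottle, screwdriver and cup look unmoved in the final pictures.

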